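# Lock the setter's turntable with its bar

## Task

Lock the stone setter's turntable: with the fingertips, push the red fin round, either way, until the slot across the brass disc lines up with the steel bar. Then push the blue tab so that the bar runs through the slot and fully home in the keeper on the far side. Only push: do not grip the fin or the tab, leave the bottle, the jar and the tester standing or lying where they are, and take the hand clear at the end.

Things in the scene. Friction and masses are not known exactly. Their poses are not given: they have to be found in the camera images.
- lock_frame: Fixed grey base of the turntable lock, a plate 275 x 110 x 10 mm on the table. Origin: on the table top, on the disc's axis; +x is the direction in which the bar is pushed, z up. The plate runs from x = -200 to +75 mm and y = -55 to +55 mm; the bar lies over the line y = 0. Apart from fin and tab nothing on it is higher than 38 mm.
- disc (a joint): Angle of the brass disc about its upright axis, rad, counter-clockwise from above positive, range -3.1 to 3.1. At 0 the red fin points along +x of lock_frame (away from the bar) and the slot lies across the bar's path; the slot is lined up at +1.571 and at -1.571, either will do. Starts between -1.05 and 1.05. Friction about 0.06 N m: it stays where it is left.
- disc_centre (a point): Point on the axis of the brass disc at the height of its flat top, 36 mm above the table; x axis along the fin. The disc is 80 mm in diameter. Its straight slot goes right across the middle at right angles to the fin, 16 mm wide, open above, its floor 22 mm above the table.
- fin_mid (a point): Centre of the red fin that stands on the disc: 25 mm long along the radius (12 to 37 mm from the axis), 10 mm thick, from 36 to 66 mm above the table. The point is 24.5 mm from the axis and 51 mm above the table; its x axis points outwards along the fin, its y axis counter-clockwise. Pressing on both sides of it at once counts as gripping.
- bar (a joint): How far the steel bar is pushed in, m: 0 drawn back, 0.120 fully home against its stop, the nose through disc and keeper. Starts between 0 and 0.012. Slides with about 2 N friction and some damping and stays where it is left. The nose meets the disc's rim at 0.016 if the slot is not lined up; it leaves the disc on the far side at 0.096.
- bar_nose (a point): Tip of the bar's nose, 28.5 mm above the table. The bar is 10 mm wide, 9 mm high (24 to 33 mm above the table), 132 mm long behind this point, in a channel between rails 25 mm wide over both, tops 30 mm above the table. The last 12 mm of the nose taper to 4 mm wide, so a slot within about 0.1 rad of true is centred by the bar itself.
- tab_mid (a point): Centre of the blue upright tab at the bar's rear end, 127 mm behind the nose and 53 mm above the table: 30 mm wide across the bar, 10 mm thick along it, its broad part from 38 to 68 mm above the table. x axis: the push direction. Push on the rear face, 5 mm behind; pressing front and rear at once counts as gripping. With the bar home this point is 63 mm short of the disc's axis.
- keeper (a point): Middle of the opening of the steel keeper into which the nose goes on the far side of the disc: 57 mm from the disc's axis, 28.5 mm above the table. It is 14 mm long, 38 mm high, and like it is the steel bridge over the bar at 46 to 58 mm before the disc's axis.
- rinse_bottle: Bystander: white squeeze bottle, 36 mm in diameter, 103 mm high, standing loose on the table beside the base. Origin at the centre of its underside.
- stone_jar: Bystander: small round clear jar, 37 mm in diameter, 23 mm high, loose on the table. Origin at the centre of its underside.
- stone_tester: Bystander: pale pen-shaped tester, 154 mm long (along its y axis), 23 mm wide, 18 mm high, lying loose on the table. Origin at the middle of its underside.

How it is judged (in metres and radians):
On the way:
1. the disc's slot is lined up with the bar, within 0.12 rad ((value of joint disc between 1.4508 and 1.6908 rad or value of joint disc between -1.6908 and -1.4508 rad)), for 0.2 s.
At the end, for the whole second after the job is handed in: The bar is home to within 5 mm of its stop, through the disc's slot (disc within 0.12 rad of lined up) and in the keeper, and at rest; the bottle, jar and tester are within 20 mm of where they stood, the bottle upright (value of joint bar above 0.115 m and (value of joint disc between 1.4508 and 1.6908 rad or value of joint disc between -1.6908 and -1.4508 rad) and velocity of joint bar between -0.01 and 0.01 m/s and angle between rinse_bottle's own z axis and vertical below 0.2 rad and distance of each of rinse_bottle, stone_jar, stone_tester from where it was at the start of the episode below 0.02 m); the robot touches nothing.
It fails at once if the fin is gripped (the fingers press on opposite sides of it at once) (contact force between the fingers and disc_c3 above 1 N and contact force between the fingers and disc_c4 above 1 N).
It fails at once if the tab is gripped (the fingers press on opposite sides of it at once) (contact force between the fingers and bar_c2 above 1 N and contact force between the fingers and bar_c3 above 1 N).
It fails at once if the rinse bottle is lifted, knocked or pushed away (more than 20 mm) (distance of rinse_bottle from where it was at the start of the episode above 0.02 m).
It fails at once if the stone jar is lifted, knocked or pushed away (more than 20 mm) (distance of stone_jar from where it was at the start of the episode above 0.02 m).
It fails at once if the stone tester is lifted, knocked or pushed away (more than 20 mm) (distance of stone_tester from where it was at the start of the episode above 0.02 m).
It also fails if it takes over 45 s, if anything falls off the work surface, if the arm or the gripper's body presses on something with over 40 N, if the wrist force passes 120 N, or if a joint passes its speed limit or range.

## Robot

A 6-joint arm with a two-finger parallel gripper is mounted at the origin on the work surface; the furniture and walls round the work are solid. World frame = base frame: x ahead of the robot, y to its left, z up, the work surface at z = 0. Lengths are in m, angles in degrees, forces in N, time in s.
With the tool pointing down it reaches from about 0.25 to 0.725 m from the base axis. Payload 9.7 kg.
Tool frame: the origin (TCP) lies midway between the tips of the shut fingers; the grasp point (between the pads) lies 19 mm behind it; z points along the fingers, y is the line along which they close (so a half turn about z gives the same grasp; the last joint's range is limited). The gripper opens to 85 mm and grips with 20 to 120 N. Pads are 22 mm wide; open, the fingers measure 114 mm over their backs; the gripper's body (76 mm by 85 mm) begins 54 mm behind the grasp point. The pads swing forward as they close: fully open they stand 13 mm farther back than shut.
Start: joints at [0, 4.979, 10.078, 95.1, 0, 90], TCP at [0.55, -0, 0.231] pointing down, gripper open.
Joint ranges: [-179.16, 179.16], [-48.56, 103.87], [-65.8, 70.77], [-126.05, 130.52], [-82.76, 87.17], [-180, 180]. Speed limits (degrees/s): [127.2, 127.2, 147.25, 180, 180, 180].

## Interface

Orientations are given as [roll, pitch, yaw] about the fixed x, y, z axes, in that order (R = Rz(yaw) Ry(pitch) Rx(roll)).
In Python, from workcell import * gives the robot as it stands.
- The arm moves only by the tool servo_tool, never from a script. Its argument "moves" is a list of rows, each a list of 4 numbers: the shift along the world's x, y, z in parts of the range, where 1.0 means 75 cm, then the turn about the world's z in shares of pi rad (1.0 is pi rad). A call has 1 to 20 rows; each row is the pose to reach, as a shift and turn from the pose commanded when the call began; what a row does not reach only later rows make up. A row lasts 1/12 s, in which the tool goes at most 41.7 mm and 7.16 degrees, less where a joint would pass 70% of its speed; a pose out of reach is approached as far as the arm can. A call with a gripper value outside its range is refused whole. "claw" is the closure, from 0 (fully open) to 1 (shut), set as the call begins (left out, the last holds). The fingers move at their own pace and stop on an object; "force" is the grip in N (left out, the last holds). Time passes only in rows, so rows that repeat a pose let the fingers close. It gives the time, the measured TCP pose, the force, the opening and the grip force at its end, in the units of the state.
- get_obs(): the state, without advancing time (a new reading comes with each control period).
- camera(name): name is "scene" or "side" or "wrist"; returns the picture (420x560x3 uint8, red, green, blue); there is no depth.
- get_calibration(name): a dict with "fx", "fy", "cx", "cy" (pixels), "k1" (the pictures are not rectified: a ray, as slopes to the right and down, at radius r is drawn at 1 + k1 r^2 times it, then the intrinsics apply), "rvec" (rotation vector, rad) and "tvec" (3), from world to camera coordinates, as OpenCV has them; the wrist camera has in their place "tool_from_camera" (4x4, takes a point from camera to tool coordinates, whose origin is the TCP and whose axes are the flange's). Camera axes: x right, y down, z forward; pixel columns grow to the right and rows downward; lengths in m; the calibration is good to about 2 mm. A picture is of the moment at which its call begins: read the wrist's pose just before it. get_calibration takes no time and is no camera call.
- job_done(): hands the job in; it is judged then, once.
The state is a dict: "time": time; "q": joint angles; "qd": joint speeds; "joint_efforts": joint torques, N m; "ee_pos": TCP position; "tcp_rot": TCP orientation; "wrist_force": force on the tool from outside, world axes, zero at the start; "torque": the same for the moment, N m; "opening": finger opening in m; "grasp_force": force on a finger pad.
Only numpy, scipy, OpenCV 4.12 (cv2) and the standard library are available. Lean on these libraries where they do the work, as an engineer would, in place of code of your own. Each camera call takes 0.05 s, during which the arm holds its last target. There are 200 camera calls.

## Working session

There is one attempt and no reset: what is moved stays moved. The work goes in short steps, Python scripts to look and compute and a tool call to move; the robot and the scene stay as the last step left them, time stands still between calls to the robot, and variables do not carry over. Pictures are saved under pics/ and viewed, at most 10 in all, crops included, and the job is handed in when it is done.

Besides the shell and the picture viewer there is one more tool, called after ">>>" by a JSON object that holds its "op" and its "data", one argument or row to a line. servo_tool: Moves the arm, as the interface text tells. Its arguments: {"type":"object","properties":{"moves":{"type":"array","items":{"type":"array","items":{"type":"number"}}},"claw":{"type":"number"},"force":{"type":"number"}},"required":["moves"]}

```bash
mkdir -p pics
cat > h.py <<'E'
from workcell import *
import numpy as np, cv2
from scipy.spatial.transform import Rotation as R
def save(n,f): 
    im=camera(n); cv2.imwrite('pics/'+f,im[:,:,::-1]); return im
def ray(n,uv,obs=None):
    c=get_calibration(n); u=(uv[0]-c['cx'])/c['fx']; v=(uv[1]-c['cy'])/c['fy']
    x,y=u,v
    for _ in range(20):
        s=1+c['k1']*(x*x+y*y); x,y=u/s,v/s
    d=np.array([x,y,1.])
    if n=='wrist':
        T=np.array(c['tool_from_camera']); Rw=R.from_euler('xyz',obs['tcp_rot'],degrees=True).as_matrix()
        return Rw@T[:3,3]+np.array(obs['ee_pos']), Rw@T[:3,:3]@d
    Rm=cv2.Rodrigues(np.array(c['rvec'],float))[0]
    return -Rm.T@np.array(c['tvec'],float).ravel(), Rm.T@d
def plane(n,uv,z,obs=None):
    o,d=ray(n,uv,obs); return o+d*(z-o[2])/d[2]
def tri(rays):
    A=0;b=0
    for o,d in rays:
        d=d/np.linalg.norm(d);P=np.eye(3)-np.outer(d,d);A=A+P;b=b+P@o
    p=np.linalg.solve(A,b); return p
def blob(im,col):
    h=cv2.cvtColor(im,cv2.COLOR_RGB2HSV); 
    if col=='red': m=((h[...,0]<8)|(h[...,0]>172))&(h[...,1]>140)&(h[...,2]>60)
    else: m=(h[...,0]>100)&(h[...,0]<130)&(h[...,1]>130)&(h[...,2]>50)
    n,l,s,c=cv2.connectedComponentsWithStats(m.astype(np.uint8))
    return [(s[i],c[i].round(1)) for i in np.argsort(-s[1:,4])[:3]+1 if s[i,4]>20],l
E
python3 - <<'E'
from h import *
o=get_obs();print(o['ee_pos'],o['tcp_rot'],o['time'])
ims=[save(n,n+'0.png') for n in('scene','side','wrist')]
for im in ims:
    for c in('red','blue'): print(c,blob(im,c)[0])
E
```

```text
[ 5.49761320e-01 -3.61173765e-06  2.30556249e-01] [-1.79921080e+02  1.70201802e-04  9.00016376e+01] 0.0
red [(array([226, 202,   7,  16,  80], dtype=int32), array([229. , 209.5]))]
blue [(array([360,  56,  42,  17, 356], dtype=int32), array([380. ,  63.6])), (array([285, 238,  13,  20, 203], dtype=int32), array([291. , 247.5])), (array([399, 171,  31,  18, 126], dtype=int32), array([416.2, 178.5]))]
red [(array([246, 181,   8,  18, 109], dtype=int32), array([249.7, 189.9]))]
blue [(array([475, 209,  85,  28, 613], dtype=int32), array([515.8, 225.7])), (array([259, 245,  18,  20, 288], dtype=int32), array([267.8, 254.3])), (array([477, 126,  15,  17, 123], dtype=int32), array([483.7, 135.6]))]
red [(array([264,   0,  22,  32, 415], dtype=int32), array([273.8,  13.5]))]
blue [(array([240, 229,  28,  10, 242], dtype=int32), array([253.1, 233.7]))]
```

View pics/scene0.png

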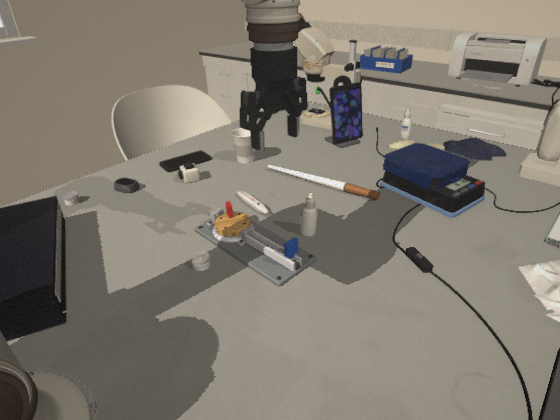

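View pics/side0.png

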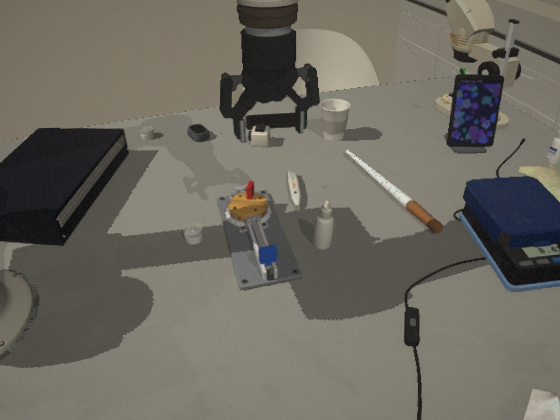

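View pics/wrist0.png

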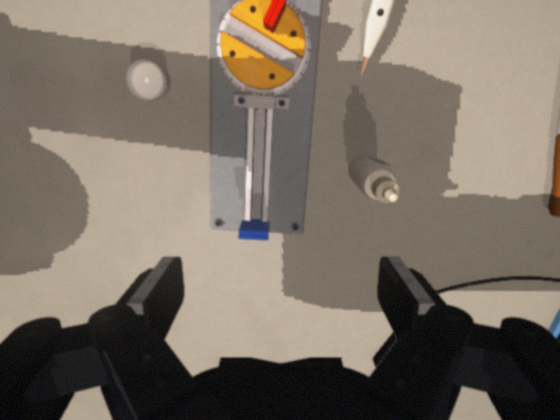

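The wrist view shows the plate running vertically: disc at about (263,43), bar channel at (258,165), blue tab at (253,231), bottle at (380,185), jar at (147,80) and tester at (378,30). The other two views agree. The red fin is at the top edge of the picture, so I'll measure now.

Run:
```python
from h import *
o=get_obs()
ims={n:cv2.imread(f'pics/{n}0.png')[:,:,::-1].copy() for n in('scene','side','wrist')}
for c,i in(('red',(0,0,0)),('blue',(1,1,0))):
    rs=[ray(n,blob(ims[n],c)[0][k][1],o) for n,k in zip(('scene','side','wrist'),i)]
    print(c,'all',tri(rs).round(4),'sc+si',tri(rs[:2]).round(4))
# tab top edges in wrist, disc ellipse
h=cv2.cvtColor(ims['wrist'],cv2.COLOR_RGB2HSV)
m=((h[...,0]>12)&(h[...,0]<28)&(h[...,1]>150)&(h[...,2]>100)).astype(np.uint8)
m[120:]=0
ys,xs=np.nonzero(m);print('gold',xs.min(),xs.max(),ys.min(),ys.max())
(cx,cy),r=cv2.minEnclosingCircle(np.c_[xs,ys].astype(np.float32));print(cx,cy,r,plane('wrist',(cx,cy),.036,o).round(4))
for nm,uv,z in(('plateBL',(210,231),.01),('plateBR',(304,233),.01),('plateTL',(210,2),.01),('plateTR',(322,2),.01),
 ('jar',(147,80),.012),('bottletop',(391,195),.103),('bottlebase',(370,168),.0),('testertip',(363,72),.009),('testerR',(397,0),.009),('tabc',(253,233),.068),('barnear',(258,215),.033),('barfar',(261,110),.033),
 ('slotA',(230,24),.036),('slotB',(298,62),.036)): print(nm,plane('wrist',uv,z,o).round(4))
print('scene jar',plane('scene',(201,261),.012).round(3),'bottle',plane('scene',(309,233),0).round(3),'side bottle',plane('side',(323,246),0).round(3),'tester',plane('side',(293,188),.009).round(3))
```

```text
red all [0.5453 0.1474 0.0488] sc+si [0.5448 0.145  0.0501]
blue all [ 0.5222 -0.0568  0.0534] sc+si [ 0.524  -0.0544  0.0509]
gold 221 304 0 88
260.83660888671875 42.60520553588867 45.81139373779297 [0.532  0.1271 0.036 ]
plateBL [ 0.4668 -0.0714  0.01  ]
plateBR [ 0.5776 -0.074   0.01  ]
plateTL [0.4819 0.1671 0.01  ]
plateTR [0.5906 0.1669 0.01  ]
jar [0.4131 0.096  0.012 ]
bottletop [ 0.6438 -0.0015  0.103 ]
bottlebase [0.6523 0.0017 0.    ]
testertip [0.635  0.1035 0.009 ]
testerR [0.6634 0.1685 0.009 ]
tabc [ 0.5228 -0.0503  0.068 ]
barnear [ 0.5255 -0.0435  0.033 ]
barfar [0.5308 0.0666 0.033 ]
slotA [0.5041 0.1427 0.036 ]
slotB [0.5668 0.1103 0.036 ]
scene jar [0.414 0.09  0.012] bottle [ 0.643 -0.006  0.   ] side bottle [ 0.644 -0.012  0.   ] tester [0.65  0.18  0.009]
```

Careful with the scale: shifts go in shares of 75 cm and turns go in shares of pi rad. That gives: 16.8 cm is 0.224, 16 cm is 0.2133, -0.058 rad is -0.0185.

>>> {"op": "servo_tool", "data": {
  "moves": [
    [-0.004, 0.024, 0, -0.0032],
    [-0.0107, 0.0533, 0, -0.0064],
    [-0.0173, 0.0867, 0, -0.0095],
    [-0.024, 0.12, 0, -0.0127],
    [-0.0293, 0.1533, 0, -0.0159],
    [-0.0347, 0.1867, 0, -0.0185],
    [-0.0387, 0.2133, 0, -0.0185],
    [-0.0387, 0.224, -0.0133, -0.0185],
    [-0.0387, 0.224, -0.04, -0.0185],
    [-0.0387, 0.224, -0.0667, -0.0185],
    [-0.0387, 0.224, -0.0933, -0.0185],
    [-0.0387, 0.224, -0.12, -0.0185],
    [-0.0387, 0.224, -0.1467, -0.0185],
    [-0.0387, 0.224, -0.1667, -0.0185],
    [-0.0387, 0.224, -0.1733, -0.0185],
    [-0.0387, 0.224, -0.1733, -0.0185]
  ],
  "claw": 1,
  "force": 20
}}

```text
time: 1.48
ee_pos: [0.5201, 0.1673, 0.0994]
tcp_rot: [-179.8, 0.1, 86.7]
wrist_force: [0.8, 0.6, -0.2]
opening: -0.0003
grasp_force: 0.0
```

Run:
```python
from h import *
o=get_obs();print(o['ee_pos'],o['tcp_rot'],o['time'],o['opening'])
a=save('side','s1.png');b=save('scene','c1.png')
cv2.imwrite('pics/z1.png',np.hstack([cv2.resize(x[y0:y0+130,x0:x0+130,::-1],(400,400),interpolation=cv2.INTER_CUBIC) for x,x0,y0 in((a,185,150),(b,170,150))]))
```

```text
[0.52012436 0.16733089 0.0994118 ] [-1.79838355e+02  7.00870765e-02  8.66612635e+01] 1.4833 -0.0002973701121536142
```

View pics/z1.png

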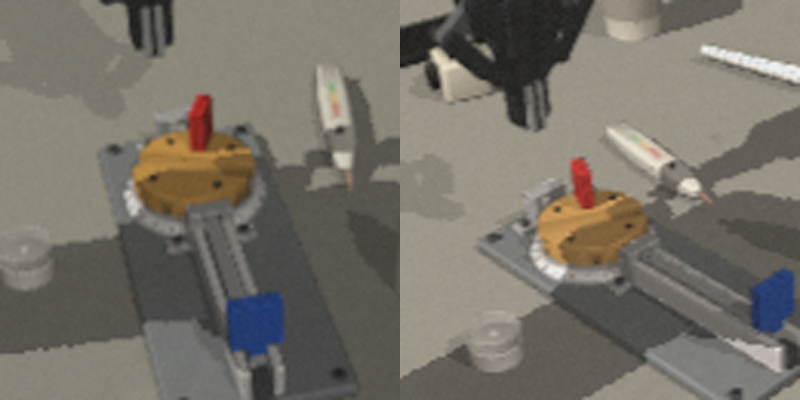

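The crop shows the shut fingertips at (150,45) left and (530,120) right. They are above and left of the fin, which is at (200,120), and clear of it. Next I descend and push clockwise, stopping just short of alignment.

In the tool's units: -5.3 cm is -0.0707, 2.6 cm is 0.0347.

>>> {"op": "servo_tool", "data": {
  "moves": [
    [0, 0, -0.02, 0],
    [0, 0, -0.04, 0],
    [0, 0, -0.06, 0],
    [0, 0, -0.0707, 0],
    [0, 0, -0.0707, 0],
    [0.0067, -0.0013, -0.0707, 0],
    [0.0133, -0.0027, -0.0707, 0],
    [0.0187, -0.0047, -0.0707, 0],
    [0.0233, -0.0073, -0.0707, 0],
    [0.0273, -0.0107, -0.0707, 0],
    [0.0313, -0.0147, -0.0707, 0],
    [0.0347, -0.018, -0.0707, 0],
    [0.0373, -0.0213, -0.0707, 0],
    [0.04, -0.0247, -0.0707, 0],
    [0.0413, -0.0273, -0.0707, 0],
    [0.044, -0.03, -0.0707, 0],
    [0.0453, -0.032, -0.0707, 0],
    [0.0453, -0.032, -0.0707, 0]
  ]
}}

```text
time: 3.08
ee_pos: [0.5549, 0.1435, 0.0479]
tcp_rot: [-180.0, 0.0, 86.7]
wrist_force: [-0.9, 0.4, 0.1]
opening: 0.0003
grasp_force: 0.2
```

Run:
```python
from h import *
o=get_obs();print(o['ee_pos'],o['time'],o['wrist_force'])
a=save('side','s2.png');b=save('scene','c2.png');w=save('wrist','w2.png')
z=np.hstack([cv2.resize(x[y0:y0+130,x0:x0+130,::-1],(400,300),interpolation=cv2.INTER_CUBIC) for x,x0,y0 in((a,185,150),(b,170,150))])
cv2.imwrite('pics/z2.png',np.vstack([z,np.hstack([cv2.resize(w[:,:,::-1],(400,300)),np.zeros((300,400,3),np.uint8)])]))
```

```text
[0.5549184  0.14347754 0.04794473] 3.0833 [-0.91411405  0.40670849  0.06601049]
```

View pics/z2.png

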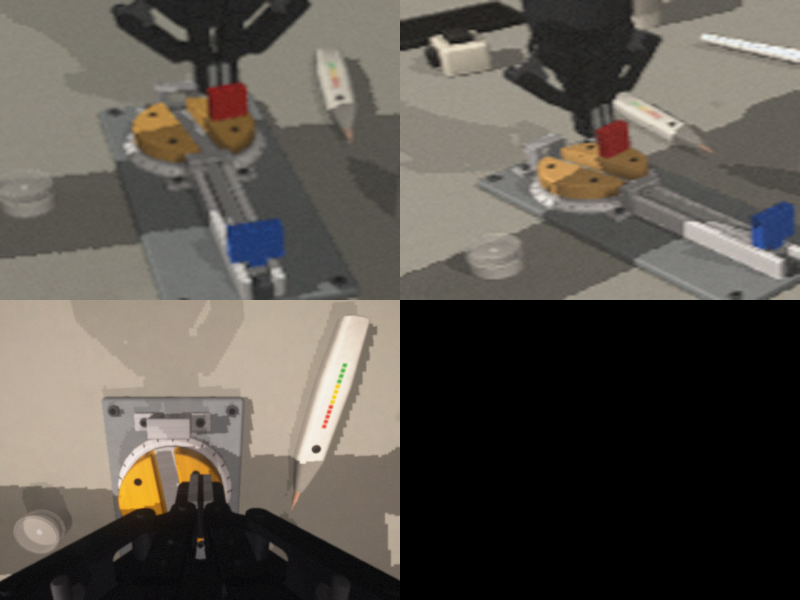

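The fin has turned with the tip flat behind it. In the wrist view the slot, at about (160,480), still leans roughly 10° from the plate axis. I'll measure its edge.

```bash
cat >> h.py <<'E'
def slot(w,o):
    h=cv2.cvtColor(w,cv2.COLOR_RGB2HSV)
    m=((h[...,0]>12)&(h[...,0]<30)&(h[...,1]>150)&(h[...,2]>150)).astype(np.uint8)
    n,l,s,c=cv2.connectedComponentsWithStats(m); i=min((k for k in range(1,n) if s[k,4]>800),key=lambda k:c[k][0])
    P=[]
    for v in range(s[i,1],s[i,1]+s[i,3]):
        P.append((np.nonzero(l[v]==i)[0].max()+.5,v))
    P=np.array(P)[6:-2]
    Q=np.array([plane('wrist',p,.036,o)[:2] for p in P])
    keep=np.ones(len(Q),bool)
    for _ in range(5):
        k=np.polyfit(Q[keep,1],Q[keep,0],1); r=abs(Q[:,0]-np.polyval(k,Q[:,1])); keep=r<max(.0007,1.5*np.median(r))
    print('rows',P[0],P[-1],keep.sum(),len(P),'left slot edge x=%.4f at y=.1265, angle from y axis (toward +x) %.4f'%(np.polyval(k,.1265),np.arctan(k[0])))
    return k
E
python3 - <<'E'
from h import *
o=get_obs()
w=cv2.imread('pics/w2.png')[:,:,::-1].copy(); slot(w,o)
g=cv2.cvtColor(w,cv2.COLOR_RGB2GRAY)
# plate left edge by gradient
P=[]
for v in range(570-420+0,240) if 0 else range(160,255,4):
    row=np.convolve(g[v].astype(float),np.ones(3)/3,'same'); d=row[100+4:200]-row[100:196]
    u=100+np.argmin(d)+2; P.append(plane('wrist',(u,v),.01,o)[:2])
P=np.array(P);print(P[::6].round(4)); k=np.polyfit(P[:,1],P[:,0],1);print('plate edge angle',np.arctan(k[0]))
E
```

```text
rows [211.5 223. ] [225.5 298. ] 76 76 left slot edge x=0.5248 at y=.1265, angle from y axis (toward +x) -0.0634
[[0.4883 0.1915]
 [0.4821 0.1783]
 [0.4818 0.1641]
 [0.4991 0.1483]]
plate edge angle -0.1078668520995551
```

In the tool's units: -0.3 cm is -0.004, -0.2 cm is -0.0027.

>>> {"op": "servo_tool", "data": {
  "moves": [
    [0, -0.0013, 0, 0],
    [0, -0.0027, 0, 0],
    [0, -0.004, 0, 0],
    [0, -0.004, 0, 0],
    [0, -0.004, 0, 0]
  ]
}}

```text
time: 3.65
ee_pos: [0.5552, 0.141, 0.0484]
tcp_rot: [180.0, -0.0, 86.7]
wrist_force: [1.6, 2.4, -0.9]
opening: -0.0001
grasp_force: 1.1
```

Run:
```python
from h import *
o=get_obs();print(o['ee_pos'],o['time'],o['wrist_force'])
w=save('wrist','w3.png');slot(w,o)
cv2.imwrite('pics/z3.png',cv2.resize(w[120:320,130:360,::-1],(690,600),interpolation=cv2.INTER_CUBIC))
```

```text
[0.55515728 0.14103318 0.04836615] 3.65 [ 1.57025937  2.41802195 -0.92025721]
rows [216.5 215. ] [224.5 297. ] 83 83 left slot edge x=0.5248 at y=.1265, angle from y axis (toward +x) 0.0199
```

View pics/z3.png

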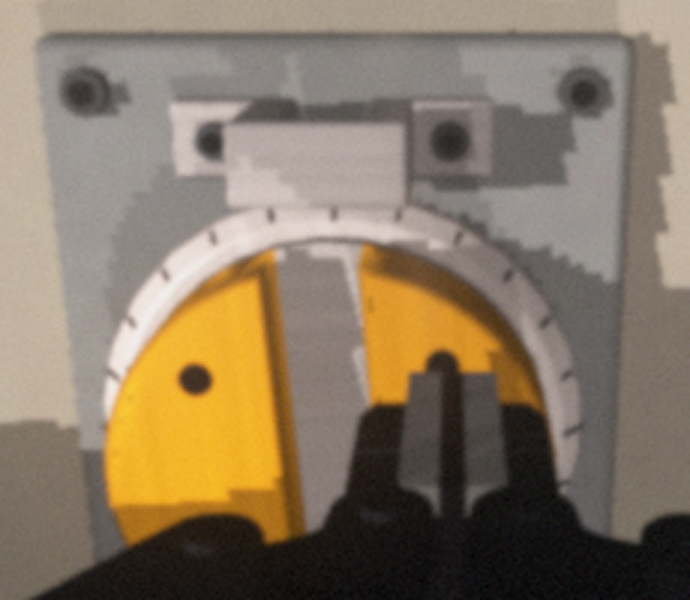

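The slot is nearly lined up: its left edge runs (258,275) to (283,500), against a plate edge of (40,50) to (78,450). I'll nudge it slightly further and compare with the plate edges.

In the tool's units: -0.1 cm is -0.0013, -0.05 cm is -0.0007.

>>> {"op": "servo_tool", "data": {
  "moves": [
    [0, -0.0007, 0, 0],
    [0, -0.0013, 0, 0],
    [0, -0.0013, 0, 0],
    [0, -0.0013, 0, 0]
  ]
}}

```text
time: 4.03
ee_pos: [0.5551, 0.14, 0.0484]
tcp_rot: [180.0, -0.0, 86.7]
wrist_force: [1.7, 3.2, 0.3]
opening: 0.0003
grasp_force: 1.2
```

Run:
```python
from h import *
o=get_obs();print(o['ee_pos'],o['time'],o['wrist_force'])
w=save('wrist','w4.png');slot(w,o)
for a,b in(((143.3,136.7),(156,270)),((340,136.7),(332.7,306.7))):
    p,q=plane('wrist',a,.01,o),plane('wrist',b,.01,o);d=p-q;print(p.round(4),q.round(4),np.arctan2(d[0],d[1]))
p,q=plane('wrist',(143.3,132),.01,o),plane('wrist',(340,132),.01,o);d=q-p;print('end',d[:2],-np.arctan2(d[1],d[0]))
```

```text
[0.55511079 0.1400026  0.04841051] 4.0333 [1.73990962 3.24152944 0.30172614]
rows [219.5 212. ] [224.5 297. ] 86 86 left slot edge x=0.5248 at y=.1265, angle from y axis (toward +x) 0.0579
[0.4852 0.2006 0.01  ] [0.4786 0.1209 0.01  ] 0.08172407575050548
[0.591  0.1943 0.01  ] [0.5854 0.0888 0.01  ] 0.05219051507036067
end [ 0.10536188 -0.00628546] 0.05958527332905852
```

The slot angle is 0.058, against a frame angle of about 0.058, so it's lined up. I'll back off, lift, and go behind the tab.

In the tool's units: -22.3 cm is -0.2973, -3.4 cm is -0.0453.

>>> {"op": "servo_tool", "data": {
  "moves": [
    [0, 0.004, 0, 0],
    [0.0007, 0.0107, 0, 0],
    [0.0007, 0.0107, 0.02, 0],
    [0.0007, 0.0107, 0.0533, 0],
    [0.0007, 0.0107, 0.0867, 0],
    [0, 0.0067, 0.12, 0],
    [-0.004, -0.0133, 0.14, 0],
    [-0.0093, -0.0533, 0.1467, 0],
    [-0.0147, -0.0933, 0.1467, 0],
    [-0.02, -0.1333, 0.1467, 0],
    [-0.0267, -0.1733, 0.1467, 0],
    [-0.032, -0.2133, 0.1467, 0],
    [-0.0373, -0.2533, 0.1467, 0],
    [-0.0427, -0.284, 0.1467, 0],
    [-0.0453, -0.2973, 0.1333, 0],
    [-0.0453, -0.2973, 0.1067, 0],
    [-0.0453, -0.2973, 0.0867, 0],
    [-0.0453, -0.2973, 0.08, 0],
    [-0.0453, -0.2973, 0.08, 0]
  ]
}}

```text
time: 5.67
ee_pos: [0.52, -0.0824, 0.1064]
tcp_rot: [-179.8, -0.0, 86.7]
wrist_force: [0.2, -0.4, -0.3]
opening: 0.0
grasp_force: 0.0
```

Run:
```python
from h import *
o=get_obs();print(o['ee_pos'],o['time'],o['wrist_force'])
w=save('wrist','w5.png');slot(w[:200],o);print(blob(w,'blue')[0])
cv2.imwrite('pics/z5.png',w[:,:,::-1])
```

```text
[ 0.52002949 -0.08238477  0.10644123] 5.6667 [ 0.23861095 -0.4018232  -0.34136201]Traceback (most recent call last):
  File "<stdin>", line 3, in <module>
  File "h.py", line 33, in slot
    n,l,s,c=cv2.connectedComponentsWithStats(m); i=min((k for k in range(1,n) if s[k,4]>800),key=lambda k:c[k][0])
                                                   ~~~^^^^^^^^^^^^^^^^^^^^^^^^^^^^^^^^^^^^^^^^^^^^^^^^^^^^^^^^^^^^
ValueError: min() iterable argument is empty
```

View pics/w5.png

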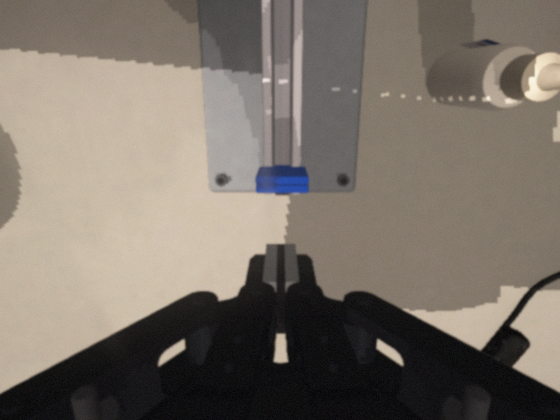

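The tip at (281,250) is centred behind the blue tab at (282,180), with the bottle well off to the right. Next I descend and push along the bar.

In the tool's units: 7.2 cm is 0.096, -5.8 cm is -0.0773.

>>> {"op": "servo_tool", "data": {
  "moves": [
    [0, 0, -0.02, 0],
    [0, 0, -0.0467, 0],
    [0, 0, -0.0693, 0],
    [0, 0, -0.0773, 0],
    [0, 0, -0.0773, 0],
    [0.0007, 0.008, -0.0773, 0],
    [0.0009, 0.016, -0.0773, 0],
    [0.0013, 0.024, -0.0773, 0],
    [0.0019, 0.032, -0.0773, 0],
    [0.0023, 0.04, -0.0773, 0],
    [0.0028, 0.048, -0.0773, 0],
    [0.0032, 0.056, -0.0773, 0],
    [0.0037, 0.064, -0.0773, 0],
    [0.0041, 0.072, -0.0773, 0],
    [0.0047, 0.08, -0.0773, 0],
    [0.0051, 0.088, -0.0773, 0],
    [0.0056, 0.096, -0.0773, 0],
    [0.0056, 0.096, -0.0773, 0]
  ]
}}

```text
time: 7.22
ee_pos: [0.525, -0.0098, 0.0501]
tcp_rot: [-180.0, -0.0, 86.7]
wrist_force: [-0.4, -0.6, 0.2]
opening: 0.0002
grasp_force: 0.0
```

In the tool's units: 5.4 cm is 0.072, 5.2 cm is 0.0693.

>>> {"op": "servo_tool", "data": {
  "moves": [
    [0.0004, 0.008, 0, 0],
    [0.0009, 0.016, 0, 0],
    [0.0013, 0.024, 0, 0],
    [0.0019, 0.032, 0, 0],
    [0.0023, 0.04, 0, 0],
    [0.0028, 0.048, 0, 0],
    [0.0032, 0.056, 0, 0],
    [0.0037, 0.064, 0, 0],
    [0.004, 0.0693, 0, 0],
    [0.004, 0.072, 0, 0],
    [0.004, 0.072, 0, 0]
  ]
}}

```text
time: 8.13
ee_pos: [0.5283, 0.0437, 0.0503]
tcp_rot: [180.0, -0.0, 86.7]
wrist_force: [0.2, 0.1, -0.2]
opening: 0.0
grasp_force: 0.0
```

Run:
```python
from h import *
o=get_obs();print(o['ee_pos'],o['wrist_force'])
a=save('side','s6.png');b=save('scene','c6.png')
ra=blob(a,'blue')[0];rb=blob(b,'blue')[0];print(ra,rb)
cv2.imwrite('pics/z6.png',np.hstack([cv2.resize(x[y0:y0+130,x0:x0+130,::-1],(400,400),interpolation=cv2.INTER_CUBIC) for x,x0,y0 in((a,185,150),(b,170,150))]))
```

```text
[0.52830102 0.04367001 0.05028253] [ 0.24131293  0.12566872 -0.16731114]
[(array([474, 207,  86,  40, 841], dtype=int32), array([518.3, 229.3])), (array([477, 126,  15,  18, 131], dtype=int32), array([483.5, 135.7])), (array([541, 190,  17,  15,  88], dtype=int32), array([549.2, 198.1]))] [(array([360,  56,  43,  17, 363], dtype=int32), array([380.2,  63.7])), (array([406, 172,  23,  16,  95], dtype=int32), array([416.9, 179. ])), (array([245, 220,  10,  15,  73], dtype=int32), array([248.5, 228.3]))]
```

View pics/z6.png

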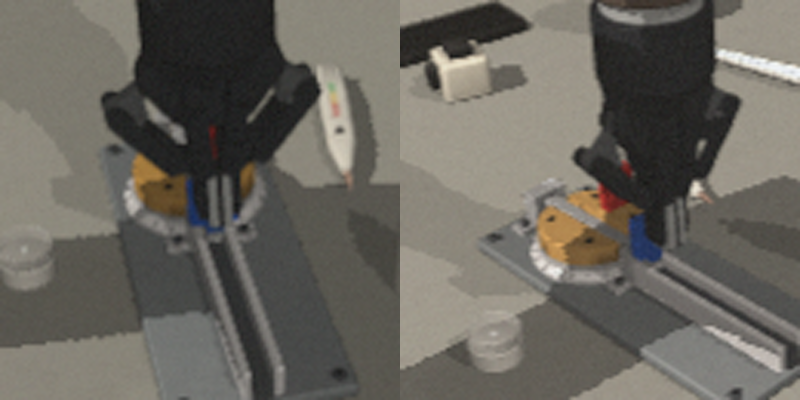

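The bar runs through the slot, at (600,225) in the right crop, and up to the keeper at (545,195). The tab is almost home, so I'll press gently to the stop.

In the tool's units: 0.5 cm is 0.0067, 0.4 cm is 0.0053.

>>> {"op": "servo_tool", "data": {
  "moves": [
    [0.0003, 0.002, 0, 0],
    [0.0003, 0.004, 0, 0],
    [0.0003, 0.0053, 0, 0],
    [0.0003, 0.0067, 0, 0],
    [0.0003, 0.0067, 0, 0]
  ]
}}

```text
time: 8.65
ee_pos: [0.5286, 0.046, 0.0506]
tcp_rot: [179.9, 0.2, 86.6]
wrist_force: [-0.2, -13.2, 2.9]
opening: -0.0001
grasp_force: 6.4
```

In the tool's units: 0.2 cm is 0.0027, 0.1 cm is 0.0013.

>>> {"op": "servo_tool", "data": {
  "moves": [
    [0, 0.0013, 0, 0],
    [0, 0.0027, 0, 0],
    [0, 0.0027, 0, 0]
  ]
}}

```text
time: 8.9
ee_pos: [0.5286, 0.0462, 0.0506]
tcp_rot: [179.9, 0.5, 86.5]
wrist_force: [0.0, -23.1, 2.8]
opening: 0.0001
grasp_force: 11.7
```

It is solid against the stop: 23 N and no further travel. Backing off, lifting and checking.

In the tool's units: 16 cm is 0.2133, 15 cm is 0.2.

>>> {"op": "servo_tool", "data": {
  "moves": [
    [0, -0.0067, 0, 0],
    [-0.0013, -0.02, 0, 0],
    [-0.002, -0.0333, 0, 0],
    [-0.002, -0.04, 0.02, 0],
    [-0.002, -0.04, 0.0533, 0],
    [-0.002, -0.04, 0.0933, 0],
    [-0.002, -0.0467, 0.1333, 0],
    [-0.002, -0.0667, 0.1733, 0],
    [-0.002, -0.0933, 0.2, 0],
    [-0.002, -0.1067, 0.2133, 0],
    [-0.002, -0.1067, 0.2133, 0],
    [-0.002, -0.1067, 0.2133, 0]
  ]
}}

```text
time: 9.9
ee_pos: [0.5269, -0.0304, 0.2096]
tcp_rot: [-180.0, -0.0, 86.6]
wrist_force: [-0.0, 0.1, -0.1]
opening: 0.0001
grasp_force: 0.0
```

Run:
```python
from h import *
o=get_obs();print(o['ee_pos'],o['time'])
w=save('wrist','w7.png');a=save('side','s7.png');b=save('scene','c7.png');
p=tri([ray('side',[t for t in blob(a,'blue')[0] if 230<t[1][0]<300][0][1]),ray('scene',[t for t in blob(b,'blue')[0] if 220<t[1][0]<300][0][1])]);print('tab',p.round(4))
cv2.imwrite('pics/z7.png',np.vstack([np.hstack([cv2.resize(x[y0:y0+130,x0:x0+160,::-1],(400,300),interpolation=cv2.INTER_CUBIC) for x,x0,y0 in((a,185,150),(b,170,150))]),np.hstack([cv2.resize(w[:,:,::-1],(400,300)),np.zeros((300,400,3),np.uint8)])]))
```

```text
[ 0.52692101 -0.03042553  0.20960019] 9.9
tab [0.5299 0.0613 0.0511]
```

View pics/z7.png

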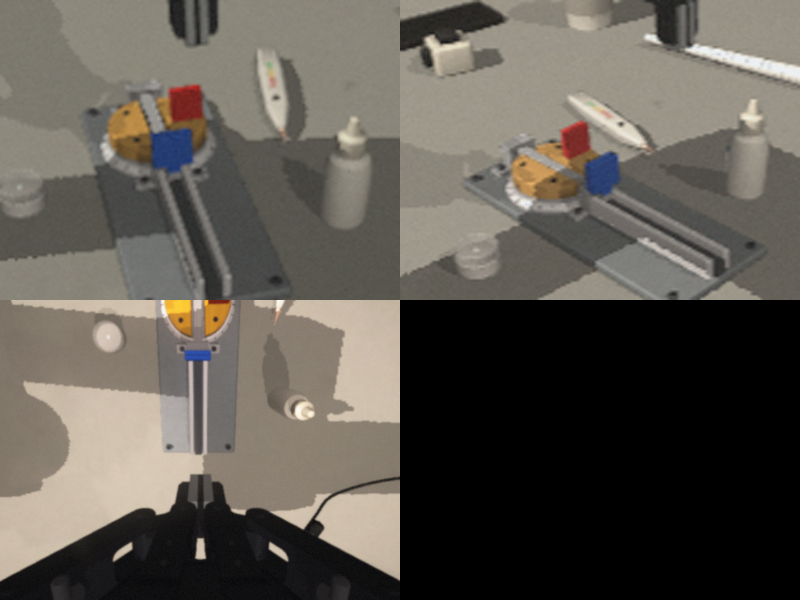

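The bar is through the slot and in the keeper. The tab measures y = 0.061 on a blob centroid, which was about 2 mm low at the start too; home is about 0.063. Bottle, jar and tester are where they were, and the hand is clear.

```bash
python3 -c "
from workcell import *
print(job_done())"
```

```text
the job is handed in; nothing more can be done
None
```

The turntable is locked and the job handed in (no verdict came back): slot lined up, bar pushed through it to its stop in the keeper, bottle, jar and tester undisturbed, and the hand clear.

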